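# Demould a cast vial rack and load it into the sprung post-cure clamp

### The job

A white vial rack has set in the open lower half of the resin mould on its sloping stand. Lift the rack out by its centre handle, press the yellow sprung jaw of the post-cure clamp back with the rack's long side, and set the rack down flat in the clamp so that the jaw holds it against the front rail, between the two end stops. Do not drop the rack, and leave everything else on the bench where it stands.

Things in the scene. Friction and masses are not known exactly. Their poses are not given: they have to be found in the camera images.
- casting: White cast vial rack, 0.14 to 0.24 kg: block 46 (x) by 176 (y) by 28 mm high (z), four wells 24 mm wide open upwards, and a centre handle: a plain upright fin 12 mm thick (x), 40 mm wide (y), from z = 28 to 72 mm. Same either way round. Origin: centre of the block's underside. At the start it lies in the mould, axes along the mould's, so its z leans 25 degrees towards the robot's side.
- handle (a point): Point in the middle of the handle fin, 53 mm above the rack's underside, 25 mm above the top of its block and 19 mm below the fin's top.
- mould: Fixed lower mould half: dark steel block 110 (x) by 230 (y) by 45 mm (z) tilted 25 degrees on a grey stand; x runs up the slope, away from the robot, y level, z square out of the open face. Origin: centre of its underside. The centred cavity is 49 by 179 mm and 27 mm deep (floor at z = 18 mm), straight-walled, 1.5 mm clear of the rack all round; the rack comes out along z.
- cavity_mouth (a point): Centre of the cavity in the plane of the mould's open face, 83 mm above the bench. The face around it is flat; the rack's block stands 1 mm proud of it and the handle wholly above it.
- clamp: Fixed post-cure clamp: level blue base plate, upper face 12 mm above the bench, x -50 to 115, y +-118 mm. Origin: on the bench below the middle of the rack's place; the rack lies with its length along y. Steel front rail on the -x side (robot's side), 12 mm high above the plate, inner face x = -23, outer -35 mm. Two end stops as high, inner faces y = +-94 mm. Spring housing x 79 to 105, 26 mm high.
- seat (a point): Point on the upper face of the clamp's base plate at the middle of the rack's place: the rack's underside centre belongs here.
- jaw (a joint): How far the sprung jaw is pressed back, in m: 0 at rest, 0.025 at most; it moves along the clamp's +x. At rest the gap between rail and jaw is 36 mm, so with the 46 mm rack held between them it reads about 0.010; it must be past that to let the rack down behind the rail. It takes 4 N to start it, 6.5 N at 0.010 and 10 N at the end; it springs back when freed.
- jaw_face (a point): Middle of the yellow jaw's front face (the face that presses on the rack, looking along the clamp's -x; x = 13 mm in the clamp's frame when at rest). The jaw is 130 mm long (y), 14 mm thick, upright-faced, and its top is 26 mm above the base plate, 14 mm higher than rail and end stops.
- upper_half: Upper half of the mould, dark metal, 110 by 230 by 25 mm with four steel core pins 22 mm high, lying cores up near the back of the bench; leave it. Origin: centre of its underside.
- blue_rack: Finished blue rack of the same shape, with three vials in it, at the back of the bench; leave it. Origin: centre of its underside.
- vial_a: Amber vial with black cap, 23 mm wide, 50 mm high, standing between mould and clamp; leave it. Origin: centre of its foot.
- vial_b: A second such vial, also standing between mould and clamp; leave it. Origin: centre of its foot.
- mix_cup: White mixing cup, 70 mm wide, 75 mm high, standing behind the vials; leave it. Origin: centre of its foot.
- resin_bottle: White bottle with red cap, 68 mm wide, 160 mm high, on the left of the bench; leave it. Origin: centre of its foot.
- spatula: Spatula with wooden handle, 200 mm long, lying at the right of the bench; leave it. Origin: centre of its underside.

How it is judged:
By the outcome, as a careful person would: the job done as asked, in the order asked, and still so for the second after the job is handed in, with the robot touching nothing.
It also fails if it takes over 50 s, if anything falls off the work surface, if the arm or the gripper's body presses on something with over 40 N, if the wrist force passes 120 N, or if a joint passes its speed limit or range.

### The arm

A 6-joint arm with a two-finger parallel gripper is mounted at the origin on the work surface. World frame = base frame: x ahead of the robot, y to its left, z up, the work surface at z = 0. Lengths are in m, angles in rad, forces in N, time in s.
With the tool pointing down it reaches from about 0.275 to 1 m from the base axis. Payload 8.4 kg.
Tool frame: the origin (TCP) lies at the very end of the fingers, on their centre line; the grasp point (between the pads) lies 19 mm behind it; z points along the fingers, y is the direction in which the jaws open and shut (so a half turn about z gives the same grasp; the last joint's range is limited). The gripper opens to 85 mm and grips with 20 to 120 N. Pads are 22 mm wide; open, the fingers measure 114 mm over their backs; the gripper's body (76 mm by 85 mm) begins 54 mm behind the grasp point. The pads swing forward as they close: fully open they stand 13 mm farther back than shut.
Start: joints at [-1.305, 0.353, 1.633, -0, 1.155, -0.002], TCP at [0.165, -0.603, 0.231] pointing down, gripper open.
Joint ranges: [-2.63, 2.63], [-0.92, 2.1], [0.06, 2.66], [-1.3, 4.44], [0, 2.69], [-3.02, 3.02]. Speed limits (rad/s): [2.22, 2.22, 2.79, 3.14, 3.14, 3.14].

### API

Orientations are given as a rotation vector (axis times angle).
In Python, from rig import * gives the robot as it stands.
- The arm moves only by the tool apply_moves, never from a script. Its argument "series" is a list of rows, each a list of 7 numbers: the shift along the tool's x, y, z in cm, then the turn, a rotation vector about the tool's x, y, z in rad, then the opening, from -1 (shut) to 1 (fully open). A call has 1 to 12 rows; each row shifts and turns the commanded pose from where the row before left it, along the tool's axes as they then stand; what a row does not reach is not made up. A row lasts 1/10 s, in which the tool goes at most 50 mm and 8.59 degrees, less where a joint would pass 70% of its speed; a pose out of reach is approached as far as the arm can. A call is refused whole if a number of a shift passes 5 or a number of a turn 0.15, either way. A call with a gripper value outside its range is refused whole. The fingers move at their own pace and stop on an object; the grip force is fixed at half the most. Time passes only in rows, so rows that do not move let the fingers close. It gives the time, the measured TCP pose, the force and the opening at its end, in the units of the state.
- read_state(): the state, without advancing time (a new reading comes with each control period).
- snapshot(name): name is "scene" or "top" or "wrist"; returns a dict with "color" (400x640x3 uint8, red, green, blue), "range_z" (400x640 float32, m along the optical axis (not along the pixel's ray), 0 where there is no reading), "camera_matrix" (3x3 intrinsics, pixels), "R" (3x3) and "t" (3): a world point X has camera coordinates R X + t. Camera axes: x right, y down, z forward; pixel columns grow to the right and rows downward; lengths in m; the calibration is good to about 2 mm. A picture is of the moment at which its call begins.
- sign_off(): hands the job in, once; it reports no verdict.
The state is a dict: "time": time; "qpos": joint angles; "dq": joint speeds; "effort": joint torques, N m; "ee_pos": TCP position; "tcp_rot": TCP orientation; "ft_force": force on the tool from outside, world axes, zero at the start; "wrist_torque": the same for the moment, N m; "finger_gap": opening from 0.0 (shut) to 1.0 (fully open).
Only numpy, scipy, OpenCV 4.12 (cv2) and the standard library are available. Lean on these libraries where they do the work, as an engineer would, in place of code of your own. Each camera call takes 0.05 s, during which the arm holds its last target. There are 200 camera calls.

## Working session

There is one attempt and no reset: what is moved stays moved. The work goes in short steps, Python scripts to look and compute and a tool call to move; the robot and the scene stay as the last step left them, time stands still between calls to the robot, and variables do not carry over. Pictures are saved under pics/ and viewed, about 8 in all and at most 12, crops included, and the job is handed in when it is done.

Besides the shell and the picture viewer there is one more tool, called after "Emit:" as name(argument=value, ...), one argument or row to a line, values as JSON. apply_moves: Moves the arm, as the interface text tells. Its arguments: {"type":"object","properties":{"series":{"type":"array"}},"required":["series"]}

```bash
mkdir -p pics; ls
cat > h.py <<'E'
from rig import *
import numpy as np, cv2
from scipy.spatial.transform import Rotation as Ro
def save(s,n,crop=None,sc=1):
    im=s["color"][...,::-1]
    if crop: r0,r1,c0,c1=crop; im=im[r0:r1,c0:c1]
    cv2.imwrite(f"pics/{n}.png",cv2.resize(im,None,fx=sc,fy=sc))
def pts(s):
    K=s["camera_matrix"]; z=s["range_z"]; v,u=np.indices(z.shape)
    c=np.stack([(u-K[0,2])/K[0,0]*z,(v-K[1,2])/K[1,1]*z,z],-1)
    P=(c-s["t"])@s["R"]; P[z==0]=np.nan; return P
def ray(s,u,v,h):
    K=s["camera_matrix"]; d=s["R"].T@np.array([(u-K[0,2])/K[0,0],(v-K[1,2])/K[1,1],1]); o=-s["R"].T@s["t"]
    return o+d*(h-o[2])/d[2]
E
python3 - <<'E'
from h import *
a=snapshot("scene");b=snapshot("top")
np.savez("s0.npz",**a);np.savez("t0.npz",**b)
save(a,"scene0");save(b,"top0")
for s in(a,b): print(-s["R"].T@s["t"],s["R"].round(3).tolist(),s["camera_matrix"].tolist())
st=read_state();print({k:np.round(v,3) for k,v in st.items()})
E
```

```text
pics
[1.48841149 0.90854004 1.16370415] [[-0.707, 0.707, -0.003], [0.457, 0.454, -0.765], [-0.54, -0.542, -0.644]] [[483.6037933264584, 0.0, 327.73994691249897], [0.0, 483.6037933264584, 199.5195734696865], [0.0, 0.0, 1.0]]
[0.42185539 0.02066241 1.70709926] [[0.0, -1.0, 0.011], [-0.992, -0.001, -0.123], [0.123, -0.011, -0.992]] [[423.617627046381, 0.0, 325.96361750868834], [0.0, 423.617627046381, 196.40154829953673], [0.0, 0.0, 1.0]]
{'time': np.float64(0.1), 'qpos': array([-1.305,  0.354,  1.634, -0.   ,  1.155, -0.002]), 'dq': array([-0.   , -0.002, -0.002,  0.002,  0.001, -0.   ]), 'effort': array([ 1.0000e-03, -6.0636e+01, -3.4282e+01,  0.0000e+00,  4.0000e-03,
        0.0000e+00]), 'ee_pos': array([ 0.165, -0.602,  0.231]), 'tcp_rot': array([-3.112, -0.419,  0.   ]), 'ft_force': array([-0.666,  0.039, -0.525]), 'wrist_torque': array([-0.03 , -0.015, -0.052]), 'finger_gap': np.float64(0.996)}
```

View pics/scene0.png

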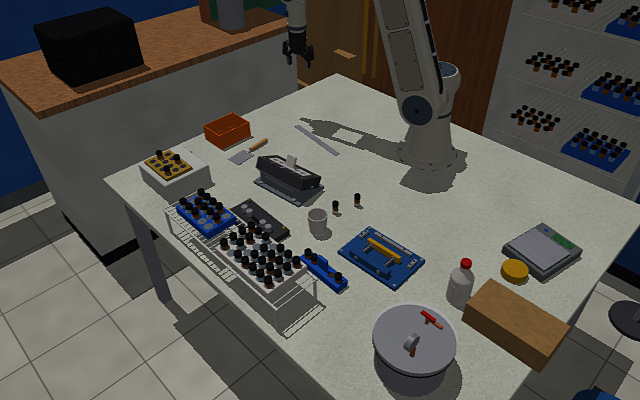

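View pics/top0.png

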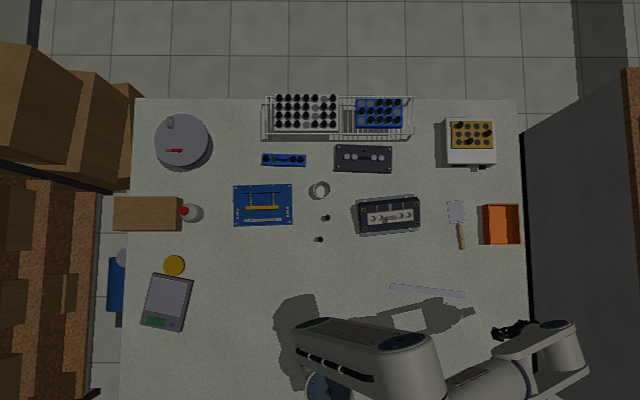

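The scene picture shows the mould with its white rack near (290,175), vials at (335,208) and (357,200), and the blue clamp at (382,255). In the top view the mould is at (388,215), rotated slightly, the clamp at (262,205), and the vials at (319,239) and (326,217).

```bash
cat > m1.py <<'E'
from h import *
for n in("t0","s0"):
    s=dict(np.load(n+".npz")); P=pts(s); hsv=cv2.cvtColor(s["color"],cv2.COLOR_RGB2HSV); H,S,V=cv2.split(hsv)
    roi=lambda x0,x1,y0,y1:(P[...,0]>x0)&(P[...,0]<x1)&(P[...,1]>y0)&(P[...,1]<y1)
    x,y=ray(dict(s),262,205,.012)[:2] if n=="t0" else (x,y)
    if n=="t0": mx,my=ray(s,388,215,.083)[:2]
    # clamp: blue
    for nm,m in (("blue",(H>95)&(H<125)&(S>120)&roi(x-.15,x+.15,y-.2,y+.2)&(P[...,2]<.03)),
                 ("yellow",(H>15)&(H<35)&(S>120)&roi(x-.12,x+.12,y-.12,y+.12))):
        m=cv2.morphologyEx(m.astype(np.uint8),cv2.MORPH_OPEN,np.ones((2,2)))
        k,l,stt,_=cv2.connectedComponentsWithStats(m); i=1+stt[1:,4].argmax(); v,u=np.where(l==i)
        h=.012 if nm=="blue" else .038
        Q=np.array([ray(s,a,b,h) for a,b in zip(u,v)])[:,:2]
        r=cv2.minAreaRect((Q*1000).astype(np.float32)); print(n,nm,len(u),np.round(r[0],1),np.round(r[1],1),round(r[2],2),"z med",np.nanmedian(P[v,u,2]))
    # mould face plane
    a=np.deg2rad(25)
    R=roi(mx-.13,mx+.13,my-.18,my+.18)
    dark=R&(V<95)&(S<90)&(P[...,2]>.05)&(P[...,2]<.12)
    Q=P[dark]; 
    for _ in range(5):
        A=np.c_[Q[:,:2],np.ones(len(Q))]; c=np.linalg.lstsq(A,Q[:,2],rcond=None)[0]; e=np.abs(A@c-Q[:,2]); Q=Q[e<max(.003,1.5*np.median(e))]
    nn=np.array([-c[0],-c[1],1]); nn/=np.linalg.norm(nn)
    yaw=np.arctan2(-nn[1],-nn[0])
    ax=np.array([np.cos(yaw)*np.cos(a),np.sin(yaw)*np.cos(a),np.sin(a)]);ay=np.array([-np.sin(yaw),np.cos(yaw),0])
    q2=np.c_[Q@ax,Q@ay]*1000; r=cv2.minAreaRect(q2.astype(np.float32))
    print(n,"mould",len(Q),"n",nn.round(3),"tilt",np.rad2deg(np.arccos(nn[2])).round(1),"yaw",np.rad2deg(yaw).round(1),"rect",np.round(r[0],1),np.round(r[1],1),r[2])
    w=R&(V>120)&(S<60)&(P[...,2]>.05); B=P[w]; print("white",len(B),B[:,2].max() if len(B) else 0, np.nanmean(B,0))
    f=B[B[:,2]>.115]; print("fin",len(f),np.median(f,0).round(4),f.min(0),f.max(0))
    # obstacles top heights
    save(s,n+"_crop",(160,260,220,440) if n=="t0" else (140,300,230,450),3.5)
E
python3 m1.py
```

```text
t0 blue 1339 [595.2 254.5] [163.1 233. ] 1.89 z med 0.011510564691749338
t0 yellow 124 [582.1 253.1] [ 14.2 130.3] 2.47 z med 0.034821231534957565
t0 mould 541 n [-0.382 -0.041  0.923] tilt 22.6 yaw 6.1 rect [ 505.5 -299. ] [113.  230.5] 0.37939897179603577
white 6 0.12692505285584546 [ 0.52790408 -0.24691453  0.11502745]
fin 5 [ 0.5296 -0.2362  0.1261] [ 0.52270352 -0.26226437  0.1178061 ] [ 0.52993415 -0.23314246  0.12692505]
s0 blue 1462 [604.8 266.4] [169.4 237.7] 1.9 z med 0.012511306384954955
s0 yellow 249 [597.6 269.2] [ 31.7 138.6] 2.03 z med 0.035299136608808936
s0 mould 252 n [-0.202  0.015  0.979] tilt 11.7 yaw -4.3 rect [ 551.5 -197. ] [119.4 242.5] 11.032841682434082
white 126 0.12692059636310943 [ 0.54689377 -0.23803452  0.08932391]
fin 14 [ 0.5314 -0.2481  0.1244] [ 0.52035504 -0.26109711  0.1181556 ] [ 0.54253594 -0.22490646  0.1269206 ]
```

View pics/t0_crop.png

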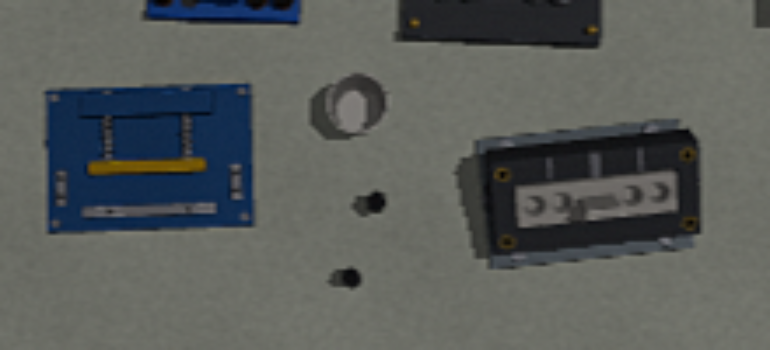

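```bash
cat >> h.py <<'E'
def moldR(yaw,tilt=25):   # tool rot: z=-n, y=mould x
    y,a=np.deg2rad([yaw,tilt]); mx=np.array([np.cos(y)*np.cos(a),np.sin(y)*np.cos(a),np.sin(a)]); my=np.array([-np.sin(y),np.cos(y),0]); n=np.cross(mx,my)
    return np.c_[my,mx,-n],n
def plan(p,R):
    s=read_state(); R0=Ro.from_rotvec(s["tcp_rot"]).as_matrix(); d=np.asarray(p)-s["ee_pos"]
    print("t",round(float(s["time"]),2),"pos",s["ee_pos"].round(4),"F",s["ft_force"].round(1),"gap",round(float(s["finger_gap"]),3))
    print("shift now-frame cm",(R0.T@d*100).round(2),"turn",Ro.from_matrix(R0.T@R).as_rotvec().round(3),"shift after turn",(R.T@d*100).round(2))
E
python3 - <<'E'
from h import *
R,n=moldR(6.1); print(n)
plan(np.array([.5369,-.2433,.1066])+n*.13,R)
E
```

```text
[-0.42022537 -0.04490914  0.90630779]
t 0.1 pos [ 0.1653 -0.6023  0.2306] F [-0.7  0.  -0.5] gap 0.996
shift now-frame cm [ 39.92 -25.67   0.65] turn [-0.362  0.306 -1.386] shift after turn [31.75 31.71 15.47]
```

Emit:
apply_moves(
  series=[
    [3.33,-2.14,0.05,0,0,0,1],
    [3.33,-2.14,0.05,0,0,0,1],
    [3.33,-2.14,0.05,0,0,0,1],
    [3.33,-2.14,0.05,0,0,0,1],
    [3.33,-2.14,0.05,0,0,0,1],
    [3.33,-2.14,0.05,0,0,0,1],
    [3.33,-2.14,0.05,0,0,0,1],
    [3.33,-2.14,0.05,0,0,0,1],
    [3.33,-2.14,0.05,0,0,0,1],
    [3.33,-2.14,0.05,0,0,0,1],
    [3.33,-2.14,0.05,0,0,0,1],
    [3.33,-2.14,0.05,0,0,0,1],
  ],
)

```text
time: 1.3
ee_pos: [0.4835, -0.2478, 0.2251]
tcp_rot: [-3.113, -0.419, 0.0]
ft_force: [0.5, -1.1, -0.3]
finger_gap: 1.005
```

Emit:
apply_moves(
  series=[
    [0,0,0,-0.0329,0.0278,-0.126,1],
    [0,0,0,-0.0329,0.0278,-0.126,1],
    [0,0,0,-0.0329,0.0278,-0.126,1],
    [0,0,0,-0.0329,0.0278,-0.126,1],
    [0,0,0,-0.0329,0.0278,-0.126,1],
    [0,0,0,-0.0329,0.0278,-0.126,1],
    [0,0,0,-0.0329,0.0278,-0.126,1],
    [0,0,0,-0.0329,0.0278,-0.126,1],
    [0,0,0,-0.0329,0.0278,-0.126,1],
    [0,0,0,-0.0329,0.0278,-0.126,1],
    [0,0,0,-0.0329,0.0278,-0.126,1],
    [0,0,0,0,0,0,1],
  ],
)

```text
time: 2.5
ee_pos: [0.4819, -0.2496, 0.2247]
tcp_rot: [1.879, 2.094, 0.462]
ft_force: [0.4, 0.8, -0.4]
finger_gap: 1.001
```

Run:
```python
from h import *
R,n=moldR(6.1)
plan(np.array([.5369,-.2433,.1066])+n*.13,R)
s=snapshot("wrist");np.savez("w1.npz",**s);save(s,"w1")
print(-s["R"].T@s["t"],s["R"].round(3).tolist(),s["camera_matrix"][0,0])
```

```text
t 2.5 pos [ 0.4819 -0.2496  0.2247] F [ 0.4  0.8 -0.4] gap 1.001
shift now-frame cm [0.04 0.03 0.04] turn [-0.001  0.001  0.002] shift after turn [0.04 0.03 0.04]
[ 0.41448191 -0.18602803  0.35332737] [[0.901, 0.099, 0.421], [-0.011, -0.968, 0.251], [0.433, -0.231, -0.872]] 350.302096730611
```

View pics/w1.png

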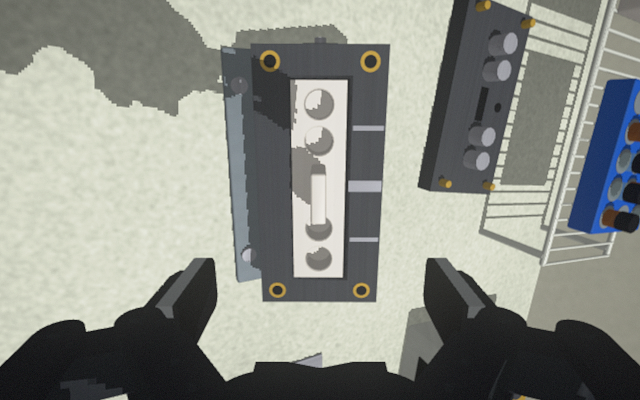

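The wrist view shows the mould face spanning (250–390, 45–300), the rack block with corners near (294,79), (349,79), (345,278) and (293,277), and the fin top at about (318,195). The gold bolts are at (270,62), (371,61), (277,290) and (361,290).

Run:
```python
from h import *
s=dict(np.load("w1.npz")); P=pts(s); hsv=cv2.cvtColor(s["color"],cv2.COLOR_RGB2HSV);H,S,V=cv2.split(hsv)
box=np.zeros(V.shape,bool);box[45:300,260:392]=1
m=box&(V<110)&(P[...,2]>.05)&(P[...,2]<.12);Q=P[m]
for _ in range(6):
    c0=Q.mean(0);_,_,vt=np.linalg.svd(Q-c0,full_matrices=False);n=vt[2]*np.sign(vt[2,2]);e=abs((Q-c0)@n);Q=Q[e<.0025]
print(len(Q),n.round(4),"tilt",np.rad2deg(np.arccos(n[2])),"yaw",np.rad2deg(np.arctan2(-n[1],-n[0])))
R,n0=moldR(6.1);K=s["camera_matrix"];o=-s["R"].T@s["t"]
def onp(u,v,h,n,c):
    d=np.c_[(u-K[0,2])/K[0,0],(v-K[1,2])/K[1,1],np.ones(len(u))]@s["R"]
    return o+d*(((c-o)@n+h)/(d@n))[:,None]
c=c0
def rect(mask,h,nm,R):
    v,u=np.where(mask);X=onp(u.astype(float),v.astype(float),h,R[:,2]*-1,c)@R[:,:2]
    r=cv2.minAreaRect((X*1000).astype(np.float32));print(nm,len(u),np.round(r[0],1),np.round(r[1],1),round(r[2],2)); return r
# bolts
g=box&(H>12)&(H<35)&(S>110);k,l,st,ct=cv2.connectedComponentsWithStats(g.astype(np.uint8));ct=[ct[i] for i in range(1,k) if st[i,4]>25]
B=np.array(ct);X=onp(B[:,0],B[:,1],0,n0,c);print("bolts",B.round(1).tolist(),X.round(4).tolist(),"mean",X.mean(0).round(4))
X=X[np.argsort(X[:,1])];a=(X[2:].mean(0)-X[:2].mean(0));print("yaw bolts",np.rad2deg(np.arctan2(-a[0],a[1])))
# rack mask: bright & shadow (low saturation, brown-ish) inside face
w=box&(V>85)&(((P-c0)@n0)>-.004)&(((P-c0)@n0)<.006); w[:,:]&=True
w2=cv2.morphologyEx((box&(s["color"][...,0].astype(int)>=s["color"][...,2].astype(int)+2)&(V>60)).astype(np.uint8),cv2.MORPH_OPEN,np.ones((5,5)))
w2=cv2.morphologyEx(w2,cv2.MORPH_CLOSE,np.ones((5,5)));k,l,st,_=cv2.connectedComponentsWithStats(w2);i=1+st[1:,4].argmax();print(st[i])
r=rect(l==i,.001,"rack",R)
print("rack centre world(face plane)",R[:,:2]@(np.array(r[0])/1000)+ -R[:,2]*((c@-R[:,2])))
# fin top by depth: 45mm above face
hh=(P-c0)@n0; f=box&(hh>.035)&(hh<.055); print("fin n",f.sum(),"h med",np.median(hh[f])); fr=rect(f,.045,"fin",R)
v,u=np.where(f);print(P[f].mean(0),u.min(),u.max(),v.min(),v.max())
im=s["color"][...,::-1].copy();im[l==i]=im[l==i]//2+[0,0,127];im[f]=[0,255,0]
cv2.imwrite("pics/w1m.png",cv2.resize(im[20:320,200:420].astype(np.uint8),None,fx=2,fy=2))
```

```text
18489 [-0.4194 -0.0451  0.9067] tilt 24.952334839309557 yaw 6.141094775155413
bolts [[269.5, 60.4], [370.1, 61.0], [277.0, 289.6], [360.8, 289.8]] [[0.5002, -0.1459, 0.0654], [0.5723, -0.1385, 0.0992], [0.5215, -0.3493, 0.0652], [0.5937, -0.3416, 0.0991]] mean [ 0.5469 -0.2438  0.0822]
yaw bolts 5.990583204895576
[  290    79    58   199 10773]
rack 10773 [-300.5  503.2] [176.7  47.1] 0.07
rack centre world(face plane) [ 0.54605108 -0.24386045  0.08180131]
fin n 836 h med 0.044798113137111906
fin 836 [-299.7  502.9] [11.5 40.6] 89.85
[ 0.52696975 -0.24482674  0.12210222] 310 325 172 224
```

View pics/w1m.png

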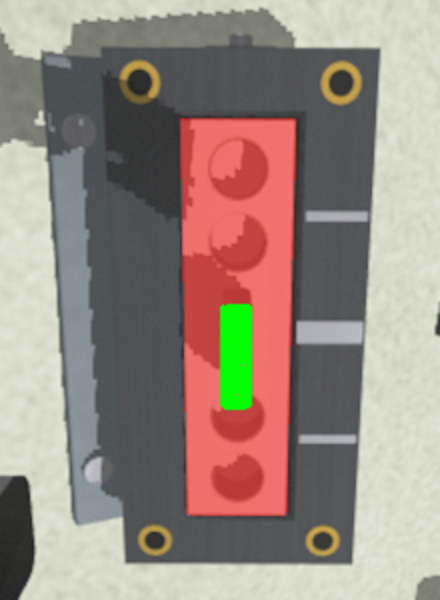

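The overlay shows the rack mask (red) filling the block outline and the fin mask (green) at about (318,198) of the full image. Both agree with the known sizes.

Run:
```python
from h import *
R,n=moldR(6.1)
c=np.array([.5462,-.2438,.0826]); T=R[:,:2]@[-.2997,.5029]+n*(n@c+.009); print(T)
plan(T,R)
```

```text
[ 0.54166046 -0.24351978  0.09043945]
t 2.55 pos [ 0.4821 -0.2497  0.2248] F [-0.2  0.1  0.7] gap 0.996
shift now-frame cm [ 0.   -0.23 14.71] turn [-0.002  0.002 -0.005] shift after turn [-0.02 -0.25 14.71]
```

Emit:
apply_moves(
  series=[
    [0,-0.23,1.5,0,0,0,1],
    [0,0,1.5,0,0,0,1],
    [0,0,1.5,0,0,0,1],
    [0,0,1.5,0,0,0,1],
    [0,0,1.5,0,0,0,1],
    [0,0,1.5,0,0,0,1],
    [0,0,1.5,0,0,0,1],
    [0,0,1.5,0,0,0,1],
    [0,0,1.0,0,0,0,1],
    [0,0,0.5,0,0,0,1],
    [0,0,0,0,0,0,1],
  ],
)

```text
time: 3.65
ee_pos: [0.5374, -0.2434, 0.1013]
tcp_rot: [1.882, 2.092, 0.462]
ft_force: [-0.5, -0.5, 0.7]
finger_gap: 1.0
```

Run:
```python
from h import *
R,n=moldR(6.1)
plan([ 0.54166,-0.24352,0.09044],R)
s=snapshot("wrist");save(s,"w2")
```

```text
t 3.65 pos [ 0.5374 -0.2434  0.1013] F [-0.5 -0.5  0.7] gap 1.0
shift now-frame cm [-0.06 -0.07  1.16] turn [-0.001  0.001 -0.   ] shift after turn [-0.06 -0.08  1.16]
```

View pics/w2.png

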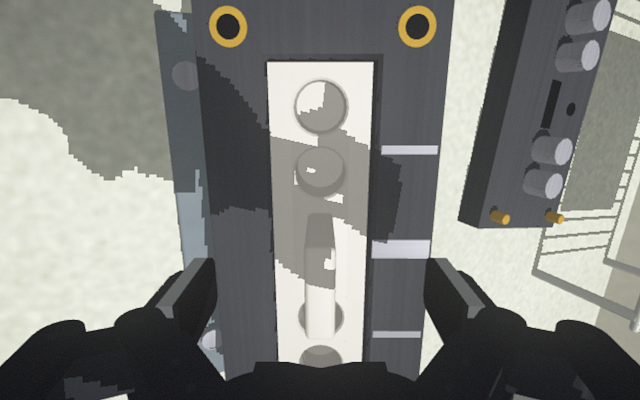

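The fin is centred between the pads, at u≈320 with the pads at 215 and 425.

Emit:
apply_moves(
  series=[
    [-0.05,-0.07,0.6,0,0,0,1],
    [0,0,0.55,0,0,0,1],
    [0,0,0,0,0,0,0],
    [0,0,0,0,0,0,-0.4],
    [0,0,0,0,0,0,-1],
    [0,0,0,0,0,0,-1],
    [0,0,0,0,0,0,-1],
    [0,0,0,0,0,0,-1],
    [0,0,0,0,0,0,-1],
    [0,0,0,0,0,0,-1],
    [0,0,0,0,0,0,-1],
  ],
)

```text
time: 4.8
ee_pos: [0.5417, -0.2438, 0.0914]
tcp_rot: [1.88, 2.092, 0.462]
ft_force: [-3.1, 0.6, 5.2]
finger_gap: 0.133
```

Emit:
apply_moves(
  series=[
    [0,0,-0.2,0,0,0,-1],
    [0,0,-0.3,0,0,0,-1],
    [0,0,-0.5,0,0,0,-1],
    [0,0,-0.5,0,0,0,-1],
    [0,0,-0.5,0,0,0,-1],
    [0,0,-0.5,0,0,0,-1],
    [0,0,-0.8,0,0,0,-1],
    [0,0,-1,0,0,0,-1],
    [0,0,-1.2,0,0,0,-1],
    [0,0,-1.5,0,0,0,-1],
    [0,0,-1.5,0,0,0,-1],
    [0,0,-1.5,0,0,0,-1],
  ],
)

```text
time: 6.0
ee_pos: [0.4991, -0.2483, 0.1834]
tcp_rot: [1.88, 2.091, 0.462]
ft_force: [-0.4, -0.2, -0.8]
finger_gap: 0.131
```

Run:
```python
from h import *
R,n=moldR(1.9,0)
plan([ .54,.05,.27],R)
```

```text
t 6.0 pos [ 0.4991 -0.2483  0.1834] F [-0.4 -0.2 -0.8] gap 0.131
shift now-frame cm [29.21 10.23 -4.85] turn [ 0.436 -0.014  0.072] shift after turn [29.67  5.08 -8.66]
```

Emit:
apply_moves(
  series=[
    [0,0.85,-1.8,0,0,0,-1],
    [0,0.85,-1.8,0,0,0,-1],
    [0,0.85,-1.8,0,0,0,-1],
    [0,0,0,0.06,-0.002,0.01,-1],
    [0,0,0,0.075,-0.0024,0.0124,-1],
    [0,0,0,0.075,-0.0024,0.0124,-1],
    [0,0,0,0.075,-0.0024,0.0124,-1],
    [0,0,0,0.075,-0.0024,0.0124,-1],
    [0,0,0,0.076,-0.0024,0.0124,-1],
  ],
)

```text
time: 6.9
ee_pos: [0.4995, -0.2485, 0.2431]
tcp_rot: [-2.185, -2.256, 0.004]
ft_force: [0.4, 0.1, -2.0]
finger_gap: 0.135
```

Emit:
apply_moves(
  series=[
    [1.5,0.2,-0.25,0,0,0,-1],
    [2.5,0.5,-0.25,0,0,0,-1],
    [3,0.5,-0.25,0,0,0,-1],
    [3,0.5,-0.25,0,0,0,-1],
    [3,0.5,-0.25,0,0,0,-1],
    [3,0.5,-0.25,0,0,0,-1],
    [3,0.5,-0.25,0,0,0,-1],
    [3,0.5,-0.25,0,0,0,-1],
    [3,0.5,-0.25,0,0,0,-1],
    [2.5,0.5,-0.25,0,0,0,-1],
    [1.5,0.3,-0.1,0,0,0,-1],
    [0,0,0,0,0,0,-1],
  ],
)

```text
time: 8.1
ee_pos: [0.54, 0.045, 0.2684]
tcp_rot: [-2.182, -2.26, -0.003]
ft_force: [-0.3, -0.1, -1.7]
finger_gap: 0.131
```

Run:
```python
from h import *
R,n=moldR(1.9,0)
plan([ .54,.05,.27],R)
s=snapshot("wrist");np.savez("w3.npz",**s);save(s,"w3")
np.savez("s3.npz",**snapshot("scene"))
```

```text
t 8.1 pos [0.54   0.045  0.2684] F [-0.3 -0.1 -1.7] gap 0.131
shift now-frame cm [ 0.5   0.02 -0.16] turn [ 0.001 -0.001  0.002] shift after turn [ 0.5   0.01 -0.16]
```

View pics/w3.png

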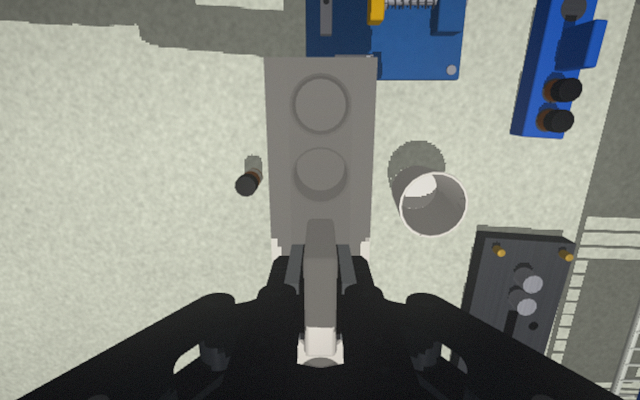

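The rack hangs straight in the hand, with its block top edges at u 265–377 and v≈57–240. The clamp comes in at the top edge. I'll check the rack's tilt, then move closer.

```bash
cat > rk.py <<'E'
from h import *
def rack(s,st):
    P=pts(s); R=Ro.from_rotvec(st["tcp_rot"]).as_matrix(); Q=(P-st["ee_pos"])@R
    z=Q[...,2]; m=(abs(Q[...,1])<.022)&(Q[...,0]>.03)&(Q[...,0]<.087)&(abs(z-.008)<.008)
    q=Q[m]
    for _ in range(5):
        A=np.c_[q[:,:2],np.ones(len(q))];c=np.linalg.lstsq(A,q[:,2],rcond=None)[0];q=q[abs(A@c-q[:,2])<.0015]
    b=Q[(abs(z-.008)<.006)&(abs(Q[...,1])<.035)&(Q[...,0]>.045)&(Q[...,0]<.11)]
    print("block top: slopes",c[:2].round(4),"z below TCP mm",c[2]*1e3,"n",len(q),"y range",np.percentile(b[:,1],[.5,99.5]).round(4),"x max",np.percentile(b[:,0],99.8).round(4))
if __name__=="__main__": rack(dict(np.load("w3.npz")),read_state())
E
python3 rk.py
```

```text
block top: slopes [-0.0031 -0.0031] z below TCP mm 9.245191176205795 n 8932 y range [-0.0228  0.0228] x max 0.0891
```

Emit:
apply_moves(
  series=[
    [2,-0.3,-0.2,0,0,0,-1],
    [2,-0.3,-0.3,0,0,0,-1],
    [2,-0.3,-0.3,0,0,0,-1],
    [2,-0.3,-0.3,0,0,0,-1],
    [1,-0.3,-0.2,0,0,0,-1],
    [0,0,0,0,0,0,-1],
  ],
)

```text
time: 8.8
ee_pos: [0.522, 0.1329, 0.281]
tcp_rot: [-2.183, -2.258, -0.001]
ft_force: [-0.4, -0.4, -1.6]
finger_gap: 0.128
```

Run:
```python
from h import *
from rk import rack
st=read_state();print(st["ee_pos"])
s=snapshot("wrist");np.savez("w4.npz",**s);save(s,"w4");rack(s,st)
```

```text
[0.52198064 0.13291951 0.28097492]
block top: slopes [-0.0026 -0.0004] z below TCP mm 9.718354194289782 n 9210 y range [-0.0231  0.0226] x max 0.0873
```

View pics/w4.png

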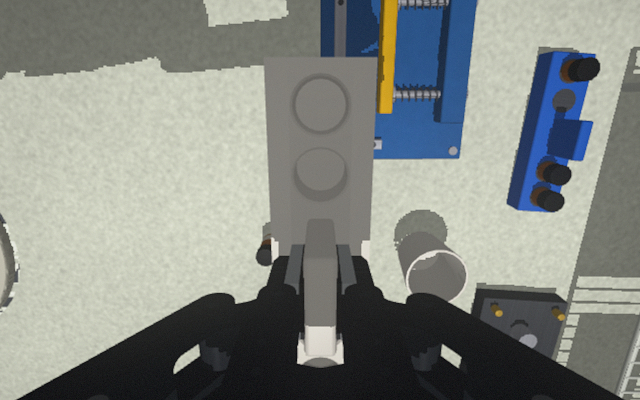

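The wrist view shows the yellow jaw at u 380–396 down to v≈113, the plate's near edge at v≈158, its right edge at u≈462, and the rail at u≈335–345. I'll fit those edges.

```bash
cat > cl.py <<'E'
from h import *
import sys
s=dict(np.load(sys.argv[1]));P=pts(s);hsv=cv2.cvtColor(s["color"],cv2.COLOR_RGB2HSV);H,S,V=cv2.split(hsv)
near=(abs(P[...,0]-.59)<.13)&(abs(P[...,1]-.25)<.16)
def cast(m,h):
    v,u=np.where(m);return np.array([ray(s,a,b,h)[:2] for a,b in zip(u,v)]),u,v
Y=near&(H>15)&(H<35)&(S>120)&(V>60)&(P[...,2]>.0335); X,u,v=cast(Y,.038)
print("jaw top n",len(X),"z",np.median(P[Y][:,2]))
# per image row: first/last column
e=[];b=[]
for r in np.unique(v)[3:-6]:
    k=v==r; i=np.where(k)[0]; e.append(X[i[u[i].argmin()]]);b.append(X[i[u[i].argmax()]])
for nm,q in(("front",np.array(e)),("back",np.array(b))):
    p=np.polyfit(q[:,1],q[:,0],1);r=q[:,0]-np.polyval(p,q[:,1]);k=abs(r)<.0015;p=np.polyfit(q[k,1],q[k,0],1)
    print(nm,"yaw",np.rad2deg(-np.arctan(p[0])),"x at y=.2534",np.polyval(p,.2534),k.sum())
print("jaw -y end",np.percentile(X[:,1],1))
B=near&(H>95)&(H<125)&(S>100)&(abs(P[...,2]-.012)<.005);X,u,v=cast(B,.012);c,sn=np.cos(np.deg2rad(1.9)),np.sin(np.deg2rad(1.9))
print("plate -y edge (clamp-frame v)",np.percentile(-sn*X[:,0]+c*X[:,1],.3),"+x edge (u)",np.percentile(c*X[:,0]+sn*X[:,1],99.7))
q=[]
for r in np.unique(v):
    k=np.where(v==r)[0]; q.append(X[k[u[k].argmax()]])
q=np.array(q);p=np.polyfit(q[:,1],q[:,0],1);r=abs(q[:,0]-np.polyval(p,q[:,1]));k=r<.003;p=np.polyfit(q[k,1],q[k,0],1);print("plate +x edge yaw",np.rad2deg(-np.arctan(p[0])),"x at .2534",np.polyval(p,.2534))
o=np.array([.5627,.2534]);print("expected: v edge",-sn*o[0]+c*o[1]-.118,"u edge",c*o[0]+sn*o[1]+.115,"jaw front",o[0]+.013)
E
python3 cl.py w4.npz
```

```text
jaw top n 1567 z 0.03739543453567787
front yaw 2.0463358243352805 x at y=.2534 0.5798623462863378 104
back yaw 1.9649886430921226 x at y=.2534 0.5931083287455217 104
jaw -y end 0.19516370521732157
plate -y edge (clamp-frame v) 0.12133035017990353 +x edge (u) 0.6881210275442505
plate +x edge yaw 19.663090000232447 x at .2534 0.6444258956977194
expected: v edge 0.11660426584041758 u edge 0.6857921587140793 jaw front 0.5757
```

Run:
```python
from h import *
R,n=moldR(2.0,0)
u=R[:,1];plan(np.array([.5655,.257,0])-.036*u+[0,0,.15],R)
s=dict(np.load("w4.npz"));P=pts(s)
for a,b,h in((388,113,.038),(460,158,.012),(377,158,.012),(452,150,.012)): print(a,b,ray(s,a,b,h).round(4),P[b-3,a-2].round(4))
```

```text
t 8.85 pos [0.5222 0.1323 0.2808] F [ 0.9  0.  -0.7] gap 0.131
shift now-frame cm [12.31  1.15 13.08] turn [-0.    -0.    -0.001] shift after turn [12.31  1.17 13.08]
388 113 [0.5923 0.1933 0.038 ] [0.5901 0.1963 0.0371]
460 158 [0.6865 0.1443 0.012 ] [0.6837 0.1477 0.0119]
377 158 [0.5888 0.1409 0.012 ] [0.5864 0.1441 0.0104]
452 150 [0.6758 0.1533 0.012 ] [0.6727 0.1568 0.0129]
```

Emit:
apply_moves(
  series=[
    [1.5,0,0.6,0,0,0,-1],
    [2,0.15,1.2,0,0,0,-1],
    [2,0.2,1.2,0,0,0,-1],
    [2,0.2,1.5,0,0,0,-1],
    [2,0.2,1.5,0,0,0,-1],
    [1.5,0.2,1.5,0,0,0,-1],
    [1,0.2,1.5,0,0,0,-1],
    [0.4,0,1.5,0,0,0,-1],
    [0,0,1.3,0,0,0,-1],
    [0,0,0.8,0,0,0,-1],
    [0,0,0.4,0,0,0,-1],
    [0,0,0,0,0,0,-1],
  ],
)

```text
time: 10.05
ee_pos: [0.5295, 0.2568, 0.1505]
tcp_rot: [-2.184, -2.257, 0.001]
ft_force: [-0.3, 0.2, -1.6]
finger_gap: 0.137
```

```bash
python3 - <<'E'
from h import *
from rk import rack
st=read_state();print(st["ee_pos"],st["ft_force"].round(1))
s=snapshot("wrist");np.savez("w5.npz",**s);save(s,"w5");rack(s,st)
E
python3 cl.py w5.npz
```

```text
[0.52951631 0.25676036 0.15052816] [-0.3  0.2 -1.6]
block top: slopes [-0.0018 -0.0007] z below TCP mm 9.697011114925873 n 9261 y range [-0.0231  0.0225] x max 0.0873
jaw top n 3098 z 0.03737225622668345
front yaw 2.0324306768218365 x at y=.2534 0.5798911091919469 156
back yaw 1.9806476323388253 x at y=.2534 0.5933507466620054 156
jaw -y end 0.19602324058033208
plate -y edge (clamp-frame v) 0.125658115371127 +x edge (u) 0.6884345554835136
plate +x edge yaw 2.1651980013761976 x at .2534 0.6480659042689172
expected: v edge 0.11660426584041758 u edge 0.6857921587140793 jaw front 0.5757
```

View pics/w5.png

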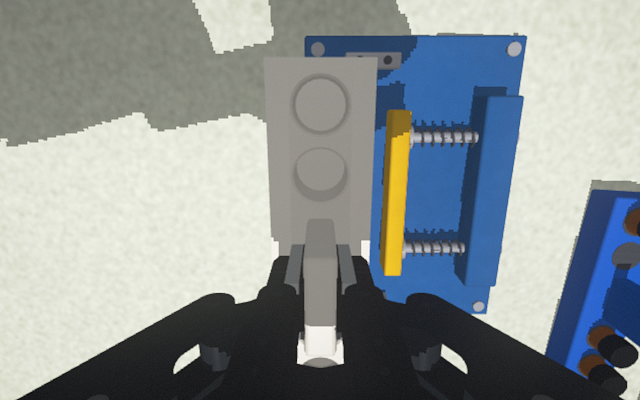

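The clamp shows fully: jaw from (398,110) to (392,275), left end stop at (375,60), and plate corners at (305,37) and (526,37). The vials and cup are out of the path.

Run:
```python
from h import *
s=dict(np.load("w5.npz"));hsv=cv2.cvtColor(s["color"],cv2.COLOR_RGB2HSV);H,S,V=cv2.split(hsv);P=pts(s)
Y=(H>15)&(H<35)&(S>120)&(V>60)&(P[...,2]>.0335)&(P[...,2]<.045)&(abs(P[...,0]-.59)<.05)
v,u=np.where(Y);Q=np.array([ray(s,a,b,.038)[:2] for a,b in zip(u,v)])*1e3
r=cv2.minAreaRect(Q.astype(np.float32));print("jaw rect",r)
R,_=moldR(2,0);U=R[:2,1];W=np.array([-U[1],U[0]]);print("origin from jaw",np.array(r[0])-20*U)
for a,b,h,cx,cy in((526,37,.012,115,118),(305,37,.012,-50,118)): print("origin from corner",ray(s,a,b,h)[:2]*1e3-cx*U-cy*W)
for c in(370,385,398):
    col=s["color"][40:85,c].sum(-1).tolist(); print(c,col)
for b in (66,68,70): print(b,(ray(s,385,b,.024)[:2]*1e3-94*W)@W, "clamp v")
print("TCP v",read_state()["ee_pos"][:2]@W*1e3,"u",read_state()["ee_pos"][:2]@U*1e3, "jaworigin v,u",(np.array(r[0])-20*U)@W,(np.array(r[0])-20*U)@U)
```

```text
jaw rect ((586.435546875, 258.19537353515625), (14.376895904541016, 127.79825592041016), 1.9863704442977905)
origin from jaw [566.44773033 257.4973836 ]
origin from corner [565.79018706 255.17519558]
origin from corner [568.49073776 255.5521325 ]
370 [207, 206, 199, 208, 210, 207, 210, 201, 217, 207, 208, 216, 294, 349, 353, 341, 354, 416, 448, 445, 441, 440, 443, 436, 440, 440, 440, 443, 436, 440, 437, 439, 445, 439, 437, 444, 436, 433, 442, 440, 442, 439, 444, 440, 443]
385 [213, 208, 204, 212, 209, 210, 212, 209, 211, 204, 206, 224, 293, 345, 349, 324, 261, 196, 169, 165, 170, 161, 153, 198, 279, 330, 323, 308, 280, 251, 199, 207, 203, 201, 195, 200, 193, 265, 338, 328, 334, 326, 335, 331, 333]
398 [212, 219, 211, 210, 212, 203, 210, 204, 210, 210, 204, 225, 294, 340, 336, 330, 333, 326, 329, 330, 330, 335, 331, 334, 330, 320, 321, 305, 313, 342, 335, 334, 331, 330, 327, 331, 334, 338, 338, 344, 292, 202, 202, 212, 213]
66 238.41806528418522 clamp v
68 237.07032482271694 clamp v
70 235.71861221349042 clamp v
TCP v 238.35710925485805 u 538.4597738572484 jaworigin v,u 237.57178245541073 575.0891947720932
```

Emit:
apply_moves(
  series=[
    [-0.1,0,0.8,0,0,0,-1],
    [0,0,1.2,0,0,0,-1],
    [0,0,1.2,0,0,0,-1],
    [0,0,1.2,0,0,0,-1],
    [0,0,1.2,0,0,0,-1],
    [0,0,1.0,0,0,0,-1],
    [0,0,0.8,0,0,0,-1],
    [0,0,0.5,0,0,0,-1],
    [0,0,0.3,0,0,0,-1],
    [0,0,0.1,0,0,0,-1],
    [0,0,0,0,0,0,-1],
  ],
)

```text
time: 11.2
ee_pos: [0.5298, 0.2565, 0.0681]
tcp_rot: [-2.184, -2.258, -0.001]
ft_force: [0.7, -0.1, -1.1]
finger_gap: 0.131
```

Emit:
apply_moves(
  series=[
    [-0.1,0.3,0.15,0,0,0,-1],
    [0,0.5,0,0,0,0,-1],
    [0,0.5,0,0,0,0,-1],
    [0,0.5,0,0,0,0,-1],
    [0,0.5,0,0,0,0,-1],
    [0,0.3,0,0,0,0,-1],
    [0,0.3,0,0,0,0,-1],
    [0,0.3,0,0,0,0,-1],
    [0,0,0,0,0,0,-1],
  ],
)

```text
time: 12.1
ee_pos: [0.561, 0.2563, 0.0661]
tcp_rot: [-2.183, -2.257, 0.002]
ft_force: [-4.1, 0.1, 0.6]
finger_gap: 0.129
```

Emit:
apply_moves(
  series=[
    [0,0.3,0,0,0,0,-1],
    [0,0.3,0,0,0,0,-1],
    [0,0.3,0,0,0,0,-1],
    [0,0.2,0,0,0,0,-1],
    [0,0,0,0,0,0,-1],
  ],
)

```text
time: 12.6
ee_pos: [0.5713, 0.2566, 0.0661]
tcp_rot: [-2.183, -2.256, 0.003]
ft_force: [-7.3, 1.6, 2.8]
finger_gap: 0.131
```

```bash
python3 - <<'E'
from h import *
from rk import rack
st=read_state();print(st["ee_pos"],st["ft_force"].round(1),st["wrist_torque"].round(2))
s=snapshot("wrist");np.savez("w6.npz",**s);save(s,"w6");rack(s,st)
E
python3 cl.py w6.npz | head -3
```

```text
[0.57134661 0.25663256 0.06610762] [-7.3  1.6  2.8] [0.13 1.39 0.07]
block top: slopes [-0.0025  0.0025] z below TCP mm 9.707839990923192 n 9250 y range [-0.0233  0.0223] x max 0.0873
jaw top n 3558 z 0.037441997676737004
front yaw 2.466606105224332 x at y=.2534 0.5976795763883784 165
back yaw 1.9709311456307197 x at y=.2534 0.6070775510696872 178
```

View pics/w6.png

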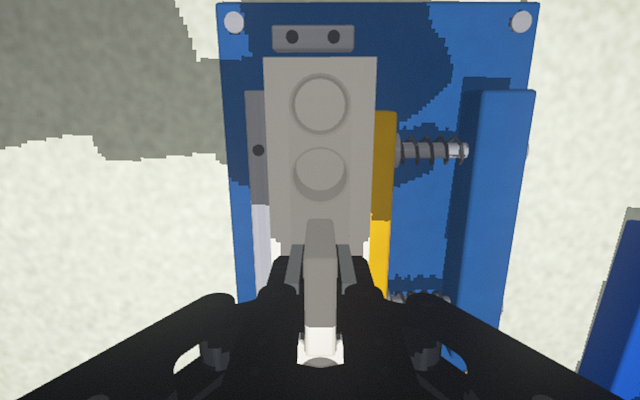

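The jaw is pressed back by about 14 mm. The rack clears the rail (u 245–270) by about 4 mm and sits below the end stop (v≈52). Next I lower it.

Emit:
apply_moves(
  series=[
    [0,0,0.2,0,0,0,-1],
    [0,0,0.3,0,0,0,-1],
    [0,0,0.3,0,0,0,-1],
    [0,0,0.3,0,0,0,-1],
    [0,0,0.2,0,0,0,-1],
    [0,0,0.1,0,0,0,-1],
    [0,0,0,0,0,0,-1],
  ],
)

```text
time: 13.35
ee_pos: [0.5709, 0.2565, 0.0519]
tcp_rot: [-2.182, -2.257, 0.004]
ft_force: [-7.5, 0.1, 0.9]
finger_gap: 0.13
```

Emit:
apply_moves(
  series=[
    [0,0,0.1,0,0,0,-1],
    [0,0,0.05,0,0,0,-1],
    [0,0,0,0,0,0,-1],
  ],
)

```text
time: 13.65
ee_pos: [0.571, 0.2565, 0.0505]
tcp_rot: [-2.182, -2.257, 0.004]
ft_force: [-7.0, -0.7, 2.7]
finger_gap: 0.128
```

Emit:
apply_moves(
  series=[
    [0,0,0.1,0,0,0,-1],
    [0,0,0,0,0,0,-1],
  ],
)

```text
time: 13.85
ee_pos: [0.571, 0.2565, 0.0495]
tcp_rot: [-2.183, -2.257, 0.004]
ft_force: [-7.8, 0.4, 3.2]
finger_gap: 0.129
```

Emit:
apply_moves(
  series=[
    [0,0,0.06,0,0,0,-1],
    [0,0,0,0,0,0,-1],
  ],
)

```text
time: 14.05
ee_pos: [0.5711, 0.2566, 0.0492]
tcp_rot: [-2.183, -2.257, 0.004]
ft_force: [-8.9, 0.3, 5.2]
finger_gap: 0.131
```

Emit:
apply_moves(
  series=[
    [0,-0.15,0,0,0,0,-1],
    [0,-0.15,0,0,0,0,-1],
    [0,0,0,0,0,0,-1],
  ],
)

```text
time: 14.35
ee_pos: [0.5687, 0.2565, 0.0492]
tcp_rot: [-2.183, -2.258, 0.002]
ft_force: [-5.9, -0.2, 3.0]
finger_gap: 0.129
```

Emit:
apply_moves(
  series=[
    [0,-0.1,0,0,0,0,-1],
    [0,-0.05,0,0,0,0,-1],
    [0,0,0,0,0,0,-1],
  ],
)

```text
time: 14.65
ee_pos: [0.5678, 0.2565, 0.0492]
tcp_rot: [-2.183, -2.258, 0.001]
ft_force: [-5.1, -0.8, 1.8]
finger_gap: 0.133
```

Emit:
apply_moves(
  series=[
    [0,-0.1,0,0,0,0,-1],
    [0,-0.05,0,0,0,0,-1],
    [0,0,0,0,0,0,-1],
  ],
)

```text
time: 14.95
ee_pos: [0.5676, 0.2565, 0.0492]
tcp_rot: [2.184, 2.258, 0.003]
ft_force: [3.9, -2.9, -4.8]
finger_gap: 0.132
```

Emit:
apply_moves(
  series=[
    [0,0.07,0,0,0,0,-1],
    [0,0,0,0,0,0,-1],
    [0,0,0,0,0,0,-0.5],
    [0,0,0,0,0,0,-0.2],
    [0,0,0,0,0,0,0.2],
    [0,0,0,0,0,0,0.6],
    [0,0,0,0,0,0,0.6],
    [0,0,0,0,0,0,0.6],
  ],
)

```text
time: 15.75
ee_pos: [0.5673, 0.2567, 0.0493]
tcp_rot: [-2.184, -2.258, -0.0]
ft_force: [-0.3, -0.6, -0.0]
finger_gap: 0.8
```

Emit:
apply_moves(
  series=[
    [0,0,-0.5,0,0,0,0.6],
    [0,0,-1.5,0,0,0,0.6],
    [0,0,-2.5,0,0,0,0.6],
    [0,0,-3,0,0,0,0.6],
    [0,0,-3,0,0,0,0.6],
    [0,0,-3,0,0,0,0.6],
    [-1,-1,-3,0,0,0,0.6],
    [-2,-1,-2,0,0,0,0.6],
    [-3,0,-1,0,0,0,0.6],
    [-3,0,0,0,0,0,0.6],
    [-2,0,0,0,0,0,0.6],
    [0,0,0,0,0,0,0.6],
  ],
)

```text
time: 16.95
ee_pos: [0.5511, 0.1439, 0.2458]
tcp_rot: [2.186, 2.255, 0.002]
ft_force: [-0.4, -0.2, 0.3]
finger_gap: 0.798
```

```bash
python3 - <<'E'
from h import *
st=read_state();print(st["time"],st["ee_pos"],st["ft_force"].round(1))
s=snapshot("wrist");np.savez("w7.npz",**s);save(s,"w7")
P=pts(s);U=np.array([np.cos(.0349),np.sin(.0349)]);W=np.array([-U[1],U[0]]);o=np.array([.5665,.2565])
D=P[...,:2]-o;a=D@U;b=D@W;z=P[...,2]
m=(abs(a)<.03)&(abs(b)<.095)&(abs(z-.040)<.006);sat=cv2.cvtColor(s["color"],cv2.COLOR_RGB2HSV)[...,1];m&=sat<80
q=np.c_[a[m],b[m],z[m]];A=np.c_[q[:,:2],np.ones(len(q))];c=np.linalg.lstsq(A,q[:,2],rcond=None)[0]
print("rack top slopes",c.round(4),"a",np.percentile(q[:,0],[.5,99.5]),"b",np.percentile(q[:,1],[.5,99.5]))
E
python3 cl.py w7.npz | head -3
```

```text
16.95 [0.55113217 0.14386672 0.24576562] [-0.4 -0.2  0.3]
rack top slopes [-0.0025  0.0007  0.0396] a [-0.02234758  0.02427704] b [-0.08863879  0.04411101]
jaw top n 1671 z 0.03748494311000863
front yaw 2.0307254039363225 x at y=.2534 0.5916710460273927 116
back yaw 1.926966828320833 x at y=.2534 0.603322374496758 116
```

View pics/w7.png

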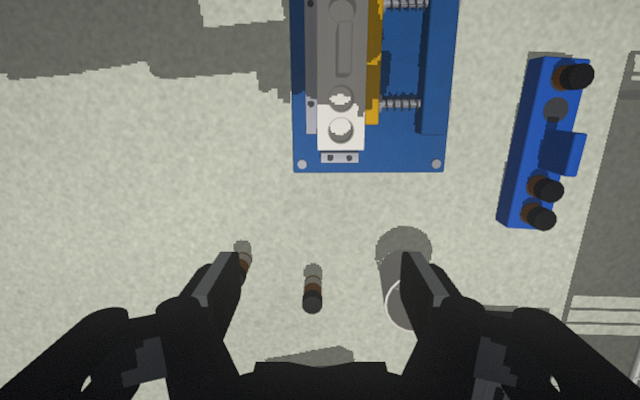

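The rack lies flat (top at 39.6 mm), between the rail and the jaw and inside the end stop (v≈152). The jaw reads about 10 mm back, and the vials and cup are still standing.

```bash
python3 -c "
from rig import *
print(sign_off())"
```

```text
the job is handed in; nothing more can be done
None
```

The rack is out of the mould and sitting flat in the post-cure clamp, held by the yellow jaw against the front rail. I handed the job in at about 17 s.

I gripped the fin and lifted the rack straight out along the mould's axis. I pressed the jaw back about 14 mm with the rack's long side and lowered the rack to the plate. Then I eased it onto the rail, let go and backed the arm away.

**Last checks:**
- **Rack:** the block top is level within 0.3° at 39.6 mm, where 40 mm is expected.
- **Jaw:** it is held back about 10.2 mm, where about 10 mm is expected.
- **End stops:** the rack's right end is about 5 mm inside its stop. The last picture did not reach the left end; I last saw it clear of its stop just before lowering.
- **Forces:** the largest end-of-move wrist reading was about 10 N. The wrist force was near zero once I let go.
- **Other items:** the vials, cup and blue rack were still standing where I could see them in the last picture. I took no final picture of the rest of the bench.

**Disagreement:** the top camera put the clamp about 4 mm away from where the wrist camera did. I used the wrist camera, and where the jaw and rail were touched agreed with it.

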